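# Put the charged battery pack in its safety box

## Task

The orange battery pack has finished charging: move it from the dock into the grey safety box and swing the red lid fully shut. Fingers fit only at its ends in the dock and only at its long sides in the box, so on the way put it down flat on the open mat, well clear of the dock, let go and take it again the other way; set it flat on the box's floor gently, without dropping it, and leave the screwdriver, screw jar, tape roll and brush where they are.

Things in the scene. Friction and masses are not known exactly. Their poses are not given: they have to be found in the camera images.
- pack: orange two-cell battery pack with black bands near its ends and a white patch on top, a block 38 (x) x 67 (y) x 20 (z) mm, about 0.1 kg, loose. Origin: centre of its underside; z up, y along its length. It starts lying in the dock, lengthwise along the dock's y
- dock: fixed black charging dock. Origin: centre of its underside, below the pack; z up. Bed 8 mm high, 65 mm long (y). Two cheeks (inner faces at x = +-21.5 mm, 5 mm thick, 30 mm high, 65 mm long) rise 2 mm above the pack's long sides, so only its two ends (+-y, open down to the mat) can be gripped. A grey housing with green display, 34 mm high, lies at x = +27 to +67 mm
- safe_box: fixed grey steel box, open top, outside 90 (x) x 102 (y) x 45 (z) mm, walls and floor 5 mm: inside 80 x 92 x 40 deep. Origin: centre of its underside; z up; lid hinged along the +x rim. The pack goes in lengthwise along x, with room for fingers at its long sides if they open to no more than 60 mm inside; held by its ends, the fingers do not fit in
- safe_box_in (a point): centre of the box's inner floor, 5 mm above the box's underside; axes as the box
- lid (a joint): angle of the red lid: 0 = fully shut on the rim, grows as it opens, 1.57 = upright, stop at 1.9; starts at 1.62 to 1.85. Stiff hinge (0.1 N m): it stays where it is left and must be pushed all the way down. A plate 90 mm from hinge to front edge, 102 mm wide, 6 mm thick
- lid_hinge (a point): middle of the lid's hinge line, which runs along the box's y at x = +45 mm, 45.5 mm above the box's underside; at the lid's lower face
- lid_handle (a point): outer end of the black knob (under 30 mm across, stands 35 mm off the lid's outer face) on the lid's middle, 60 mm from the hinge line; it points up when the lid is shut and away from the box's inside when open
- mat: the fixed blue bench mat, 440 (x) x 980 (y) x 3 mm thick, origin at the centre of its underside; its top is 3 mm above the bench. The middle, between dock and box, is free for putting the pack down
- screwdriver: loose screwdriver 160 mm long lying beyond the work; bystander, origin at the middle of its underside
- screw_jar: loose amber jar, 40 mm across, 45 mm high, beyond the middle of the mat; bystander, origin under its centre
- tape: loose yellow tape roll, 56 mm across, 18 mm high, at the left; bystander, origin under its centre
- brush: loose brush 150 mm long lying at the right; bystander, origin at the middle of its underside
Not all that is in view belongs to the job. Several things have the shape of the pack; the one meant has the colours described above. There is more than one size of the safe_box; the one meant has the size given above.

How it is judged:
By the outcome, as a careful person would: the job done as asked, in the order asked, and still so for the second after the job is handed in, with the robot touching nothing.
It also fails if it takes over 72 s, if anything falls off the work surface, if the arm or the gripper's body presses on something with over 40 N, if the wrist force passes 120 N, or if a joint passes its speed limit or range.

## Robot

A 7-joint arm with a two-finger parallel gripper is mounted at the origin on the work surface. World frame = base frame: x ahead of the robot, y to its left, z up, the work surface at z = 0. Lengths are in m, angles in rad, forces in N, time in s.
With the tool pointing down it reaches from about 0.425 to 0.925 m from the base axis. Payload 6.8 kg.
Tool frame: the origin (TCP) lies at the very end of the fingers, on their centre line; the grasp point (between the pads) lies 19 mm behind it (grip_point_offset is the distance from the TCP to the grasp point, in m); z points along the fingers, y is the line along which they close (so a half turn about z gives the same grasp; the last joint's range is limited). The gripper opens to 85 mm and grips with 20 to 120 N. Pads are 22 mm wide; open, the fingers measure 114 mm over their backs; the gripper's body (76 mm by 85 mm) begins 54 mm behind the grasp point. The pads swing forward as they close: fully open they stand 13 mm farther back than shut.
Start: joints at [-1.396, 0.477, 0.022, 1.555, -0.011, 1.109, -0.083], TCP at [0.188, 0.648, 0.231] pointing down, gripper open.
Joint ranges: [-2.96, 2.96], [-0.34, 2.1], [-1.41, 1.46], [0.24, 2.44], [-1.37, 4.51], [0.17, 1.92], [-2.96, 2.96]. Speed limits (rad/s): [2.39, 2.39, 3.14, 3.14, 3.14, 3.14, 3.14].

## Interface

Orientations are given as a unit quaternion [w, x, y, z].
In Python, from station import * gives the robot as it stands.
- The arm moves only by the tool carry_out, never from a script. Its argument "rows" is text: rows parted by semicolons, each of 4 numbers parted by spaces: the shift along the world's x, y, z in mm, then the turn about the world's z in degrees. In form: dx dy dz yaw; .... A call has 1 to 10 rows; each row shifts and turns the commanded pose from where the row before left it; what a row does not reach is not made up. A row lasts 1/8 s, in which the tool goes at most 62.5 mm and 10.7 degrees, less where a joint would pass 70% of its speed; a pose out of reach is approached as far as the arm can. A call is refused whole if a number of a shift passes 62.5 or a number of a turn 10.7, either way. A call with a gripper value outside its range is refused whole. "claw" is the finger opening in mm, from 0 to 85.4, set as the call begins (left out, the last holds). The fingers move at their own pace and stop on an object; "force" is the grip in N (left out, the last holds). Time passes only in rows, so rows that do not move let the fingers close. It gives the time, the measured TCP pose, the force, the opening and the grip force at its end, in the units of the state.
- get_obs(): the state, without advancing time (a new reading comes with each control period).
- read_camera(name): name is "scene" or "top"; returns a dict with "img" (384x512x3 uint8, blue, green, red), "fov_y" (degrees; the focal length in pixels is half the picture's height over the tangent of half this angle, whatever the lens; pixels are square), "cx", "cy" (the principal point, pixels), "world_to_cam" (4x4, takes a point from world to camera coordinates). Camera axes: x right, y up, looking along -z (the intrinsics and any distortion apply to the point x, -y, -z); pixel columns grow to the right and rows downward; lengths in m; the calibration is good to about 2 mm. A picture is of the moment at which its call begins. There is no depth.
- hand_in(): hands the job in; it is judged then, once.
Trained networks look in the newest picture that a camera, given by its name, has taken for a name from the list of things; names that differ only in an ending like _2 or _b are one class to them, and where a whole thing is asked for, a point or a joint stands for the part that bears it (a point fixed in the world has none). Each returns a list of dicts, best first, with "confidence" (0 to 1); they miss things now and then, are a little off and sometimes report something else, mostly with a low value. They report only what shows in the picture. A call takes as long as a camera call. They do not tell look-alikes from the thing itself.
- recognise(camera, thing): "centre" ([column, row] in pixels, amid what is visible of it).
- outline_of(camera, thing): "pixels" (384x512 bool, what is visible of it) and "centre" ([column, row] in pixels, amid what is visible of it).
- place_of(camera, thing): "centre" ([column, row] in pixels: a listed point, or the origin of a listed thing).
The state is a dict: "t": time; "q": joint angles; "joint_vel": joint speeds; "joint_torque": joint torques, N m; "eef_pos": TCP position; "tool_rot": TCP orientation; "contact_force": force on the tool from outside, world axes, zero at the start; "torque": the same for the moment, N m; "gripper_width": opening from 0.0 (shut) to 1.0 (fully open); "grasp_force": force on a finger pad.
Only numpy, scipy, OpenCV 4.12 (cv2) and the standard library are available. Lean on these libraries where they do the work, as an engineer would, in place of code of your own. Each camera call takes 0.05 s, during which the arm holds its last target. There are 200 camera calls.

## Working session

There is one attempt and no reset: what is moved stays moved. The work goes in short steps, Python scripts to look and compute and a tool call to move; the robot and the scene stay as the last step left them, time stands still between calls to the robot, and variables do not carry over. Pictures are saved under pics/ and viewed, at most 10 in all, crops included, and the job is handed in when it is done.

Besides the shell and the picture viewer there is one more tool, called after ">>>" as a command line: name --argument value ..., lists and objects as JSON in quotes. carry_out: Moves the arm, as the interface text tells. Its arguments: {"type":"object","properties":{"rows":{"type":"string"},"claw":{"type":"number"},"force":{"type":"number"}},"required":["rows"]}

```bash
ls; mkdir -p pics; cat > h.py <<'E'
from station import *
import numpy as np, cv2
def ray(c,px):
    f=c["img"].shape[0]/2/np.tan(np.radians(c["fov_y"])/2)
    M=np.array(c["world_to_cam"]);R=M[:3,:3];t=M[:3,3]
    d=np.array([(px[0]-c["cx"])/f,-(px[1]-c["cy"])/f,-1.])
    return -R.T@t, R.T@d
def at_z(c,px,z):
    o,d=ray(c,px); return o+d*(z-o[2])/d[2]
def proj(c,p):
    f=c["img"].shape[0]/2/np.tan(np.radians(c["fov_y"])/2)
    M=np.array(c["world_to_cam"]);v=M[:3,:3]@np.array(p)+M[:3,3]
    return np.array([c["cx"]+f*v[0]/-v[2], c["cy"]-f*v[1]/-v[2]])
E
python3 - <<'E'
from h import *
o=get_obs();print({k:np.round(v,3) for k,v in o.items()})
for n in("scene","top"):
    c=read_camera(n);print(n,{k:np.round(v,3) for k,v in c.items() if k!="img"}); print(c.keys())
    cv2.imwrite(f"pics/{n}0.png",c["img"])
    for t in("pack","dock","safe_box","safe_box_in","lid","lid_hinge","lid_handle"):
        f=recognise if t=="lid" else place_of
        print(t,[(np.round(r["centre"],1),round(r["confidence"],2)) for r in f(n,t)])
E
```

```text
pics
{'t': np.float64(0.0), 'q': array([-1.396,  0.478,  0.022,  1.556, -0.012,  1.109, -0.083]), 'joint_vel': array([-0.001, -0.001,  0.   , -0.   ,  0.001,  0.001,  0.   ]), 'joint_torque': array([-1.0000e-03, -5.9646e+01,  1.6080e+00, -2.8120e+01,  1.3000e-02,
        9.0000e-03,  0.0000e+00]), 'eef_pos': array([0.188, 0.648, 0.23 ]), 'tool_rot': array([-0.   ,  0.141,  0.99 , -0.001]), 'contact_force': array([ 0.629, -0.26 ,  0.579]), 'torque': array([-0.014, -0.014, -0.043]), 'grasp_force': np.float64(0.0), 'gripper_width': np.float64(0.997)}
scene {'fov_y': np.float64(47.343), 'cx': np.float64(256.214), 'cy': np.float64(191.915), 'world_to_cam': array([[-0.369,  0.929,  0.011,  0.177],
       [-0.672, -0.275,  0.687,  0.257],
       [ 0.642,  0.246,  0.727, -1.664],
       [ 0.   ,  0.   ,  0.   ,  1.   ]])}
dict_keys(['img', 'fov_y', 'cx', 'cy', 'world_to_cam'])
pack [(array([335.3, 244.8]), 0.79), (array([307.3, 278.5]), 0.79), (array([300.1, 233.9]), 0.73)]
dock [(array([337.1, 246.7]), 0.81)]
safe_box [(array([179.6, 208.3]), 0.97), (array([205.4, 138.4]), 0.75), (array([16
[... 551 characters left out ...]
77],
       [-0.219,  0.015,  0.976, -1.207],
       [ 0.   ,  0.   ,  0.   ,  1.   ]])}
dict_keys(['img', 'fov_y', 'cx', 'cy', 'world_to_cam'])
pack [(array([169.1, 196. ]), 0.8), (array([183.1, 153.2]), 0.75), (array([202. , 188.6]), 0.7)]
dock [(array([169.8, 193.5]), 0.74)]
safe_box [(array([349.7, 269.5]), 0.58), (array([310.8, 171.3]), 0.55), (array([243.8, 148.1]), 0.29)]
safe_box_in [(array([310.9, 169.3]), 0.58), (array([372.2, 177.2]), 0.18)]
lid [(array([356.3, 270.6]), 0.75), (array([321.8, 149.3]), 0.57)]
lid_hinge [(array([360.6, 253.3]), 0.9), (array([317. , 154.3]), 0.85), (array([116.4, 212.8]), 0.61)]
lid_handle [(array([323.1, 138.3]), 0.93), (array([357.1, 276.3]), 0.78)]
```

View pics/scene0.png

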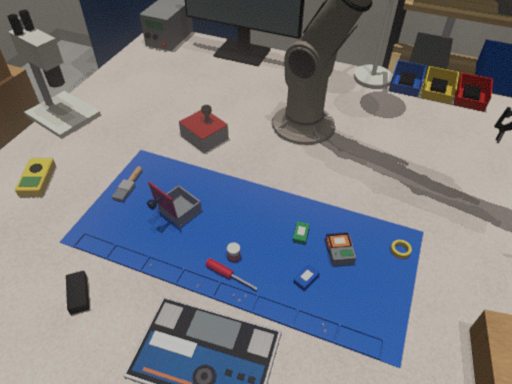

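View pics/top0.png

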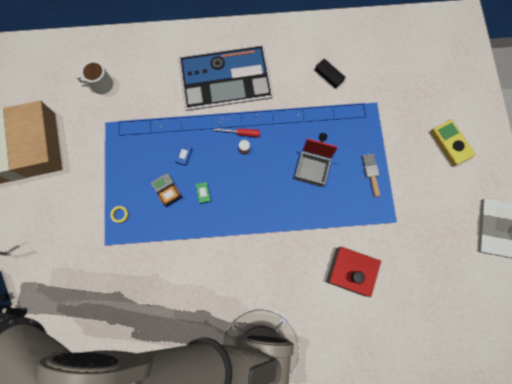

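The scene image shows the orange pack in the dock at (340,242), with look-alikes in green at (301,233) and blue at (307,278). The open grey box on the mat is at (178,207), and a closed, larger box off the mat is at (204,128). In the top image the orange pack is at (169,195), green at (203,192) and blue at (183,155); the open box is at (313,170) and the closed one at (355,270). I choose the orange pack and the open box, and will check both in a crop.

```bash
python3 - <<'E'
from h import *
C={n:read_camera(n) for n in("scene","top")}
def crop(n,x,y,w=56,h=42,):
    return cv2.resize(C[n]["img"][y-h//2:y+h//2,x-w//2:x+w//2],(400,300),interpolation=cv2.INTER_CUBIC)
cv2.imwrite("pics/c1.png",np.vstack([np.hstack([crop("scene",340,245),crop("scene",172,208,80,60)]),np.hstack([crop("top",167,190),crop("top",316,162,80,60)])]))
def tri(a,b):
    (o1,d1),(o2,d2)=ray(C["scene"],a),ray(C["top"],b)
    s=np.linalg.lstsq(np.c_[d1,-d2],o2-o1,rcond=None)[0]
    p,q=o1+s[0]*d1,o2+s[1]*d2; return np.round((p+q)/2*1000,1),np.round(np.linalg.norm(p-q)*1000,1)
print("dock",tri((337.1,246.7),(169.8,193.5)),[at_z(C[n],p,.003).round(4) for n,p in(("scene",(337.1,246.7)),("top",(169.8,193.5)))])
print("packorigin",tri((335.3,244.8),(169.1,196)))
print("hinge",tri((167.6,211.2),(317,154.3)));print("handle",tri((150,202.7),(323.1,138.3)))
print("box", at_z(C["scene"],(179.6,208.3),.003),at_z(C["top"],(310.8,171.3),.003))
for n,z in(("scene",.031),("top",.031)):
    c=C[n];im=cv2.cvtColor(c["img"],cv2.COLOR_BGR2HSV)
    m=cv2.inRange(im,(3,120,90),(22,255,255)).astype(bool)
    x,y=(340,242) if n=="scene" else (169,195)
    w=np.zeros_like(m);w[y-18:y+18,x-18:x+18]=1;m&=w
    hull=cv2.convexHull(np.argwhere(m)[:,::-1].astype(np.int32))
    P=np.array([at_z(c,p,z)[:2]*1000 for p in hull[:,0,:].astype(float)]).astype(np.float32)
    print(n,m.sum(),cv2.minAreaRect(P), P.round(0).tolist())
E
```

```text
dock (array([516.9, 265.2,   8. ]), np.float64(0.5)) [array([0.513 , 0.2652, 0.003 ]), array([0.5181, 0.2659, 0.003 ])]
packorigin (array([509.6, 263.3,   6.8]), np.float64(9.3))
hinge (array([ 604.5, -239.7,   38.8]), np.float64(8.2))
handle (array([ 639.5, -259.2,  102. ]), np.float64(5.5))
box [ 0.55421829 -0.22669293  0.003     ] [ 0.55812478 -0.22260242  0.003     ]
scene 143 ((512.4739379882812, 262.67913818359375), (39.05750274658203, 61.71406936645508), 22.142786026000977) [[516.0, 296.0], [526.0, 281.0], [541.0, 245.0], [539.0, 241.0], [526.0, 235.0], [512.0, 231.0], [505.0, 238.0], [495.0, 253.0], [484.0, 280.0], [487.0, 283.0], [496.0, 289.0], [509.0, 295.0]]
top 128 ((510.1488342285156, 264.55975341796875), (42.3455810546875, 57.61820602416992), 27.673824310302734) [[504.0, 233.0], [501.0, 237.0], [483.0, 271.0], [480.0, 277.0], [491.0, 287.0], [512.0, 296.0], [516.0, 296.0], [519.0, 293.0], [537.0, 259.0], [536.0, 246.0], [518.0, 236.0], [511.0, 233.0]]
```

View pics/c1.png

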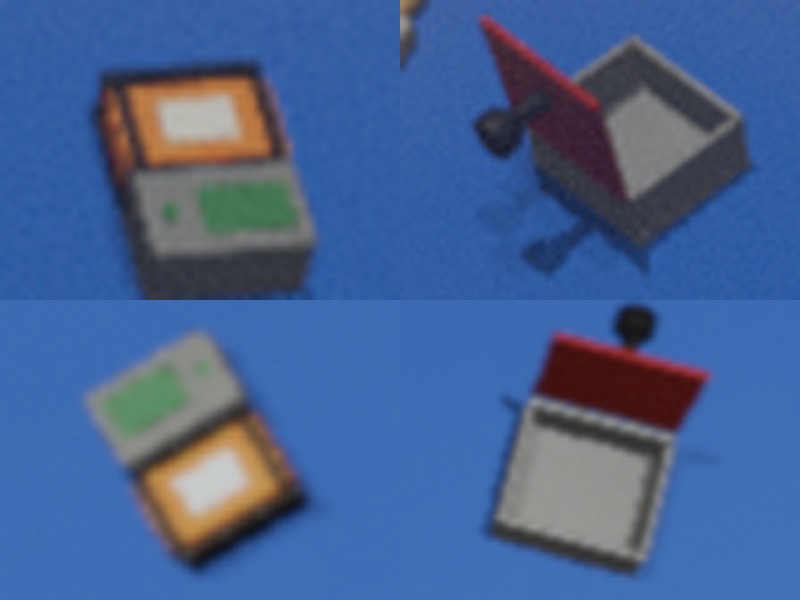

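```bash
cat > fit.py <<'E'
from h import *
from scipy.optimize import least_squares
C={n:read_camera(n) for n in("scene","top")}
def px(u,v,s,x0,y0): return np.array([(u+.5)*s-.5+x0,(v+.5)*s-.5+y0])
SP=lambda u,v:("scene",px(u,v,.14,312,224)); TP=lambda u,v:("top",px(u,v-300,.14,139,169))
SB=lambda u,v:("scene",px(u-400,v,.2,132,178)); TB=lambda u,v:("top",px(u-400,v-300,.2,276,132))
def W(s,p): c,d=np.cos(s[2]),np.sin(s[2]); return [s[0]+(c*p[0]-d*p[1])/1e3,s[1]+(d*p[0]+c*p[1])/1e3,p[2]/1e3]
def fit(obs,s0,model=W):
    f=lambda s:np.concatenate([proj(C[n],model(s,p))-q for (n,q),p in obs])
    r=least_squares(f,s0,loss="soft_l1",x_scale=[.01,.01,.1,.1][:len(s0)]);print(r.x.round(4),r.fun.reshape(-1,2).round(1).tolist());return r.x
dock=[(SP(103,77),(-26.5,-32.5,33)),(SP(258,66),(-26.5,32.5,33)),(SP(130,166),(27,-32.5,37)),(SP(288,158),(27,32.5,37)),(SP(315,240),(67,32.5,37)),(SP(155,256),(67,-32.5,37)),
 (TP(85,398),(67,32.5,37)),(TP(207,332),(67,-32.5,37)),(TP(250,410),(27,-32.5,37)),(TP(130,468),(27,32.5,37)),(SP(201,118),(0,0,31)),(TP(211,485),(0,0,31))]
def WL(s,p):  # box point, or lid point (a: along lid, y, h: above lid outer)
    if len(p)==3: return W(s,p)
    a,y,h,_=p; t=s[3]; return W(s,(45-a*np.cos(t)+h*np.sin(t),y,48.5+a*np.sin(t)+h*np.cos(t)))
box=[(SB(632,40),(-45,-51,48)),(SB(744,121),(-45,51,48)),(TB(495,520),(-45,51,48)),(TB(643,553),(-45,-51,48)),
 (SB(482,17),(90,-51,3,0)),(SB(600,105),(90,51,3,0)),(TB(555,335),(90,51,3,0)),(TB(708,376),(90,-51,3,0)),(TB(636,322),(60,0,41,0)),(SB(497,133),(60,0,41,0))]
if __name__=="__main__":
    d=fit(dock,[.512,.264,.5]); b=fit(box,[.556,-.225,-.2,1.7],WL); np.save("fit.npy",np.r_[d,b])
    def draw(n,x,y,w,h,edges,s):
        k=400/w; I=cv2.resize(C[n]["img"][y-h//2:y+h//2,x-w//2:x+w//2],(400,300),interpolation=cv2.INTER_CUBIC)
        for loop in edges:
            q=np.array([((proj(C[n],WL(s,p))-[x-w//2,y-h//2]+.5)*k-.5) for p in loop]).round().astype(int)
            cv2.polylines(I,[q],True,(255,255,0),1)
        return I
    R=lambda a,b,c,e,z:[(a,c,z),(b,c,z),(b,e,z),(a,e,z)]
    D=[R(27,67,-32.5,32.5,37),R(-19,19,-33.5,33.5,31),R(-26.5,-21.5,-32.5,32.5,33)]
    B=[R(-45,45,-51,51,48),R(-40,40,-46,46,48),R(-40,40,-46,46,8),R(-45,45,-51,51,3),[(0,-51,0,0),(90,-51,0,0),(90,51,0,0),(0,51,0,0)]]
    cv2.imwrite("pics/c2.png",np.vstack([np.hstack([draw("scene",340,245,56,42,D,d),draw("scene",172,208,80,60,B,b)]),np.hstack([draw("top",167,190,56,42,D,d),draw("top",316,162,80,60,B,b)])]))
E
python3 fit.py
```

```text
[0.509  0.2649 0.4596] [[-0.1, -1.7], [0.3, -1.4], [-0.1, 0.1], [0.6, -0.2], [0.2, 0.1], [-0.7, -0.7], [-0.4, -0.3], [-0.3, -0.7], [-0.7, -1.7], [-1.1, -0.1], [-0.9, -0.3], [0.4, -0.2]]
[ 0.5629 -0.2227 -0.362   1.6195] [[-0.0, -0.8], [-0.2, -0.5], [-0.0, -1.1], [0.2, 0.6], [0.2, -0.4], [-0.2, -0.1], [-0.9, -0.5], [0.0, -0.2], [-0.5, -0.4], [0.0, -0.2]]
```

View pics/c2.png

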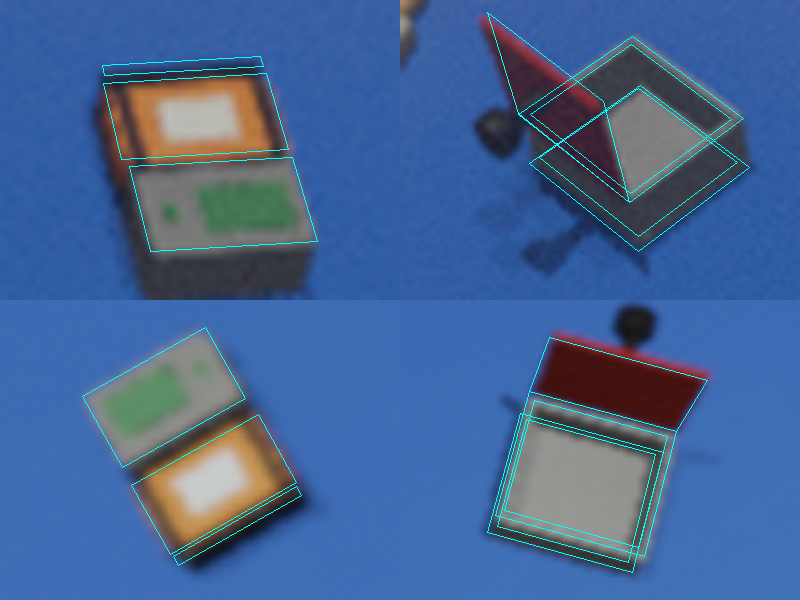

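The crop confirms the orange pack with its white patch in the dock, and the 90x102 open box with its lid at about 93°. The wireframes match to about 1 px. Dock: (510,264), yaw 26.3°. Box: (563,-223), yaw -20.7°.

>>> carry_out --rows "32 -38 0 4.25;32 -38 0 4.25;32 -38 0 4.25;32 -38 0 4.25;32 -39 0 4.25;32 -39 -20 4.25;32 -39 -20 4.25;33 -38 -20 4.25;33 -38 -20 4.25;33 -39 -20 4.25" --claw 85 --force 40

```text
t: 2.25
eef_pos: [0.5125, 0.2632, 0.131]
tool_rot: [0.0, -0.229, 0.973, 0.0]
contact_force: [0.6, 0.3, 0.2]
gripper_width: 0.995
grasp_force: 0.0
```

>>> carry_out --rows "0 0 0 0;0 0 0 0"

```text
t: 2.5
eef_pos: [0.5112, 0.2646, 0.1314]
tool_rot: [-0.0, -0.227, 0.974, 0.0]
contact_force: [-0.2, 0.9, -0.4]
gripper_width: 0.996
grasp_force: 0.0
```

```bash
python3 - <<'E'
from h import *
o=get_obs();print(o["eef_pos"].round(4) if hasattr(o["eef_pos"],"round") else o["eef_pos"],o["tool_rot"],np.round(o["q"],2))
c=read_camera("scene");I=cv2.resize(c["img"][185:275,290:410],(800,600),interpolation=cv2.INTER_CUBIC);cv2.imwrite("pics/s3.png",I)
for n in("scene","top"):
    c=read_camera(n)
    for t in("screw_jar","screwdriver","pack","tape"): print(n,t,[(at_z(c,r["centre"],.003).round(3)[:2],round(r["confidence"],2)) for r in place_of(n,t)][:3])
E
```

```text
[0.5112 0.2646 0.1314] [-6.39457659e-05 -2.27142814e-01  9.73861418e-01  2.78114493e-04] [-0.6   0.43  0.02  1.89 -0.01  0.82  1.46]
scene screw_jar [(array([ 0.655, -0.005]), 0.79)]
scene screwdriver [(array([0.724, 0.023]), 0.59)]
scene pack [(array([0.649, 0.212]), 0.83), (array([0.506, 0.268]), 0.82), (array([0.516, 0.155]), 0.8)]
scene tape [(array([0.457, 0.435]), 0.68), (array([ 0.659, -0.003]), 0.57), (array([ 0.576, -0.255]), 0.53)]
top screw_jar [(array([ 0.683, -0.267]), 0.56), (array([ 0.675, -0.003]), 0.54)]
top screwdriver [(array([0.717, 0.022]), 0.49)]
top pack [(array([0.645, 0.217]), 0.69), (array([0.524, 0.154]), 0.68)]
top tape [(array([0.454, 0.434]), 0.68)]
```

View pics/s3.png

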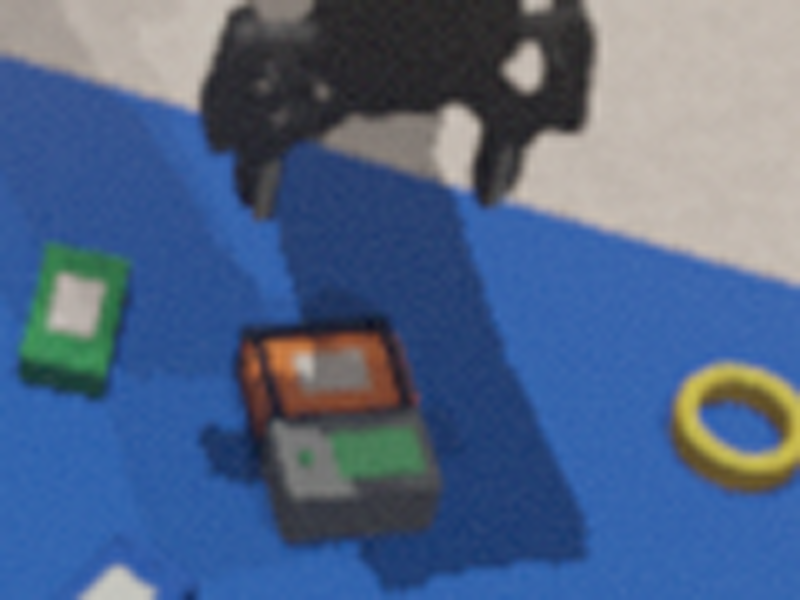

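The crop shows the open fingers straddling the pack's two ends, the orange pack at crop (330,370), and the green look-alike clear of them at (75,315). I go down.

>>> carry_out --rows "0 0 -30 0;0 0 -30 0;0 0 -25 0;0 0 -15 0;0 0 -10 0;0 0 -8 0;0 0 -7 0;0 0 0 0;0 0 0 0"

```text
t: 4.18
eef_pos: [0.5116, 0.2643, 0.0067]
tool_rot: [0.0, -0.227, 0.974, 0.0]
contact_force: [0.2, 0.5, -0.1]
gripper_width: 0.992
grasp_force: 0.0
```

>>> carry_out --rows "0 0 0 0;0 0 0 0;0 0 0 0;0 0 0 0;0 0 0 0;0 0 0 0" --claw 55

```text
t: 4.92
eef_pos: [0.5117, 0.2645, 0.007]
tool_rot: [0.0, -0.227, 0.974, 0.0]
contact_force: [-1.1, 0.3, 5.8]
gripper_width: 0.774
grasp_force: 45.3
```

>>> carry_out --rows "0 0 10 0;0 0 15 0;0 0 20 0;0 0 25 0;0 0 0 0"

```text
t: 5.55
eef_pos: [0.5129, 0.265, 0.0788]
tool_rot: [0.002, -0.227, 0.974, 0.001]
contact_force: [-0.5, 0.4, -0.1]
gripper_width: 0.773
grasp_force: 44.9
```

>>> carry_out --rows "0 -15 15 0;4 -30 0 0;4 -40 0 0;4 -40 0 0;5 -40 0 0;5 -40 0 0;5 -30 -20 0;0 0 -20 0;0 0 -20 0;0 0 0 0"

```text
t: 6.8
eef_pos: [0.5364, 0.0279, 0.0301]
tool_rot: [-0.002, -0.227, 0.974, -0.0]
contact_force: [0.2, 0.2, -0.8]
gripper_width: 0.775
grasp_force: 45.1
```

>>> carry_out --rows "0 0 -10 0;0 0 -8 0;0 0 -5 0;0 0 0 0;0 0 0 0"

```text
t: 7.42
eef_pos: [0.5385, 0.0293, 0.0085]
tool_rot: [0.0, -0.228, 0.974, -0.0]
contact_force: [-0.2, 0.2, -1.3]
gripper_width: 0.773
grasp_force: 45.2
```

>>> carry_out --rows "0 0 -3 0;0 0 -2 0;0 0 -1 0;0 0 -1 0;0 0 0 0"

```text
t: 8.05
eef_pos: [0.5383, 0.0292, 0.0012]
tool_rot: [-0.0, -0.227, 0.974, 0.0]
contact_force: [0.2, -0.2, -0.2]
gripper_width: 0.773
grasp_force: 45.2
```

>>> carry_out --rows "0 0 -1 0;0 0 -1 0;0 0 -1 0;0 0 0 0"

```text
t: 8.55
eef_pos: [0.5384, 0.0292, -0.0011]
tool_rot: [-0.0, -0.227, 0.974, 0.0]
contact_force: [-2.4, -0.3, 7.5]
gripper_width: 0.779
grasp_force: 46.2
```

>>> carry_out --rows "0 0 0 0;0 0 0 0;0 0 0 0;0 0 0 0;0 0 0 0" --claw 85

```text
t: 9.18
eef_pos: [0.5383, 0.0292, -0.0017]
tool_rot: [-0.0, -0.227, 0.974, 0.0]
contact_force: [-0.1, 0.2, 0.6]
gripper_width: 0.993
grasp_force: 0.0
```

>>> carry_out --rows "0 0 10 0;0 0 25 0;0 0 35 0;0 0 40 -10;0 0 40 -10;0 0 0 -10;0 0 0 -10;0 0 0 -10;0 0 0 -10;0 0 0 -10"

```text
t: 10.42
eef_pos: [0.5383, 0.0293, 0.149]
tool_rot: [0.0, 0.375, 0.927, 0.0]
contact_force: [0.1, 0.1, 0.0]
gripper_width: 0.995
grasp_force: 0.0
```

>>> carry_out --rows "0 0 0 -10;0 0 0 -10;0 0 0 0;0 0 0 0"

```text
t: 10.92
eef_pos: [0.5384, 0.0294, 0.1486]
tool_rot: [0.0, 0.526, 0.85, 0.0]
contact_force: [-0.1, 0.5, -0.3]
gripper_width: 0.994
grasp_force: 0.0
```

```bash
python3 - <<'E'
from h import *
c=read_camera("scene");hsv=cv2.cvtColor(c["img"],cv2.COLOR_BGR2HSV)
x,y=proj(c,[.538,.029,.023]).astype(int);print(x,y)
cr=c["img"][y-45:y+45,x-60:x+60];cv2.imwrite("pics/s4.png",cv2.resize(cr,(800,600),interpolation=cv2.INTER_CUBIC))
print(get_obs()["tool_rot"],get_obs()["eef_pos"],np.round(get_obs()["q"],2))
E
```

```text
258 224
[3.09966711e-05 5.26546652e-01 8.50146210e-01 2.09819181e-04] [0.53836781 0.02926429 0.148579  ] [-0.51  0.37  0.43  1.98 -0.21  0.83  0.49]
```

View pics/s4.png

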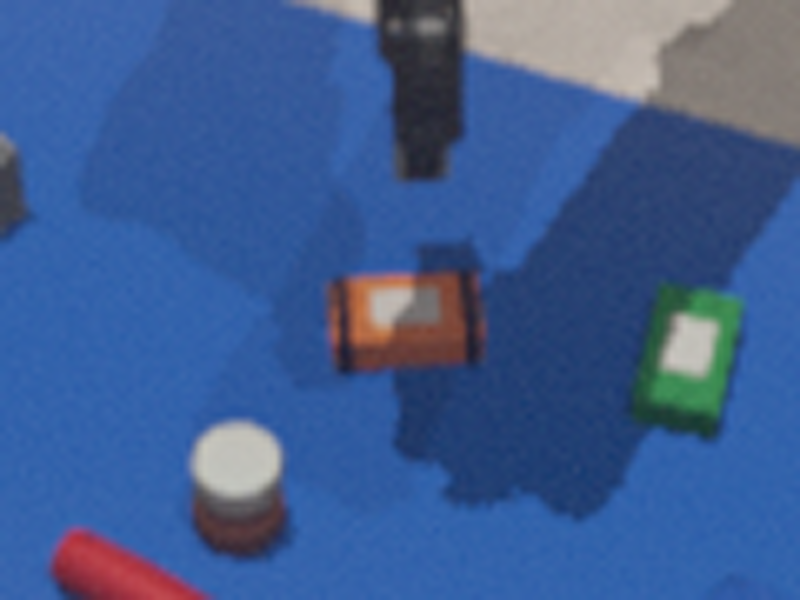

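Crop: the pack lies flat at crop (405,310), well clear of the jar and the green block, with the gripper turned across it. I take it by the long sides, 6 mm off centre for clearance from the lid.

>>> carry_out --rows "-2.7 5.4 -30 0;0 0 -35 0;0 0 -30 0;0 0 -20 0;0 0 -12 0;0 0 -10 0;0 0 -6.5 0;0 0 0 0;0 0 0 0" --claw 62

```text
t: 12.1
eef_pos: [0.536, 0.0346, 0.0052]
tool_rot: [0.0, 0.528, 0.849, 0.0]
contact_force: [0.3, -0.0, -0.5]
gripper_width: 0.723
grasp_force: 0.0
```

>>> carry_out --rows "0 0 0 0;0 0 0 0;0 0 0 0;0 0 0 0;0 0 0 0;0 0 0 0" --claw 28

```text
t: 12.85
eef_pos: [0.5361, 0.0347, 0.0054]
tool_rot: [0.0, 0.528, 0.849, 0.0]
contact_force: [-1.3, 0.5, 6.1]
gripper_width: 0.43
grasp_force: 41.1
```

>>> carry_out --rows "0 0 10 0;0 0 20 0;0 0 30 0;0 0 40 0;0 0 20 0;0 0 0 0"

```text
t: 13.6
eef_pos: [0.5366, 0.0348, 0.1264]
tool_rot: [0.001, 0.528, 0.849, 0.001]
contact_force: [-0.4, 0.9, -1.4]
gripper_width: 0.437
grasp_force: 40.4
```

>>> carry_out --rows "3 -25 0 5;3 -40 0 7;3 -45 0 7;3 -45 0 8;3 -45 0 8;3 -35 0 8;1 -20 0 0;0 0 0 0;0 0 0 0;0 0 0 0"

```text
t: 14.85
eef_pos: [0.555, -0.2182, 0.1246]
tool_rot: [-0.0, 0.179, 0.984, 0.0]
contact_force: [0.1, -0.1, -1.0]
gripper_width: 0.439
grasp_force: 40.4
```

```bash
python3 - <<'E'
from h import *
o=get_obs();print(o["eef_pos"],o["tool_rot"],np.round(o["q"],2))
L=[]
for n,x,y in(("scene",172,190),("top",316,165)):
    c=read_camera(n);L.append(cv2.resize(c["img"][y-45:y+45,x-30:x+30],(400,600),interpolation=cv2.INTER_CUBIC))
cv2.imwrite("pics/s5.png",np.hstack(L))
E
```

```text
[ 0.55495281 -0.21824165  0.12461501] [-2.46708311e-04  1.78676885e-01  9.83907678e-01  4.36813396e-04] [ 0.07  0.48  0.27  1.86 -0.17  0.83  1.63]
```

View pics/s5.png

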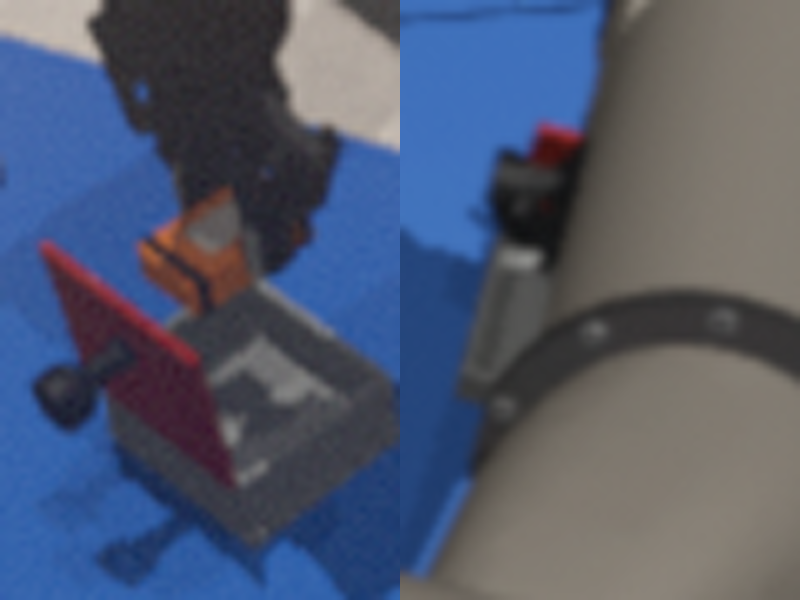

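Left crop: the pack is held above the box, its +x end at crop (140,250)–(190,315), and the lid is clear to its left. Right crop: the arm hides the box. I compare the predicted projections.

```bash
python3 - <<'E'
from h import *
c=read_camera("scene");o=get_obs();p=np.array(o["eef_pos"])
a=np.radians(-20.6);ux=np.array([np.cos(a),np.sin(a),0]);uy=np.array([-np.sin(a),np.cos(a),0]);z=np.array([0,0,1])
f=lambda P:((proj(c,P)-[142,145]+.5)*400/60-.5).round()
ctr=p+6e-3*ux
for sx in(1,-1):
  for sy in(-1,1):
    for h in(-.0024,.0176): print("pack",sx,sy,h,f(ctr+sx*.0335*ux+sy*.019*uy+h*z))
b=np.array([.5629,-.2227,.003])
for x,y,h in((-45,51,45),(45,51,45),(-45,-51,45),(-45,51,0),(45,51,0),(40,46,5),(-40,46,5),(-40,-46,5)): print("box",x,y,h,f(b+x*ux/1e3+y*uy/1e3+h*z/1e3))
E
```

```text
pack 1 -1 -0.0024 [137. 276.]
pack 1 -1 0.0176 [131. 244.]
pack 1 1 -0.0024 [195. 320.]
pack 1 1 0.0176 [188. 287.]
pack -1 -1 -0.0024 [255. 197.]
pack -1 -1 0.0176 [250. 164.]
pack -1 1 -0.0024 [313. 238.]
pack -1 1 0.0176 [308. 206.]
box -45 51 45 [391. 378.]
box 45 51 45 [239. 490.]
box -45 -51 45 [242. 268.]
box -45 51 0 [399. 443.]
box 45 51 0 [251. 554.]
box 40 46 5 [251. 535.]
box -40 46 5 [382. 436.]
box -40 -46 5 [251. 337.]
```

>>> carry_out --rows "0 -1 -20 0;0 0 -20 0;0 0 -15 0;0 0 -12 0;0 0 -10 0;0 0 0 0"

```text
t: 15.75
eef_pos: [0.5543, -0.2212, 0.0472]
tool_rot: [-0.001, 0.18, 0.984, 0.0]
contact_force: [0.2, -0.2, -1.3]
gripper_width: 0.437
grasp_force: 40.4
```

>>> carry_out --rows "0 0 -8 0;0 0 -8 0;0 0 -7 0;0 0 -5 0;0 0 0 0"

```text
t: 16.38
eef_pos: [0.5543, -0.2213, 0.0193]
tool_rot: [-0.0, 0.18, 0.984, 0.0]
contact_force: [-0.1, 0.5, -1.1]
gripper_width: 0.436
grasp_force: 40.4
```

Pack bottom is now about 9 mm above the floor, with no side contact.

>>> carry_out --rows "0 0 -3 0;0 0 -2 0;0 0 -2 0;0 0 -1 0;0 0 0 0"

```text
t: 17.0
eef_pos: [0.5546, -0.2214, 0.0118]
tool_rot: [-0.0, 0.18, 0.984, 0.0]
contact_force: [0.8, -0.4, -1.2]
gripper_width: 0.435
grasp_force: 40.4
```

>>> carry_out --rows "0 0 -0.5 0;0 0 -0.5 0;0 0 -0.5 0;0 0 0 0"

```text
t: 17.5
eef_pos: [0.5547, -0.2214, 0.0104]
tool_rot: [0.0, 0.18, 0.984, 0.0]
contact_force: [-0.1, 0.1, -0.4]
gripper_width: 0.432
grasp_force: 40.5
```

>>> carry_out --rows "0 0 -0.5 0;0 0 -0.5 0;0 0 0 0;0 0 0 0"

```text
t: 18.0
eef_pos: [0.5546, -0.2214, 0.0103]
tool_rot: [0.0, 0.18, 0.984, 0.0]
contact_force: [-3.0, 2.2, 11.6]
gripper_width: 0.433
grasp_force: 41.8
```

>>> carry_out --rows "0 0 0 0;0 0 0 0;0 0 0 0;0 0 0 0" --claw 52

```text
t: 18.5
eef_pos: [0.5546, -0.2214, 0.0092]
tool_rot: [-0.0, 0.18, 0.984, 0.0]
contact_force: [-0.4, -0.3, 1.0]
gripper_width: 0.611
grasp_force: 0.0
```

>>> carry_out --rows "0 0 5 0;0 0 15 0;0 0 25 0;0 0 35 0;0 0 50 0;0 0 60 0;0 0 10 0;0 0 0 0"

```text
t: 19.5
eef_pos: [0.5549, -0.2215, 0.2106]
tool_rot: [0.001, 0.18, 0.984, 0.0]
contact_force: [-0.4, -0.9, -0.8]
gripper_width: 0.614
grasp_force: 0.0
```

```bash
python3 - <<'E'
from h import *
L=[];print(get_obs()["eef_pos"])
x,y=172,200
c=read_camera("scene");cv2.imwrite("pics/s6.png",cv2.resize(c["img"][y-45:y+45,x-60:x+60],(800,600),interpolation=cv2.INTER_CUBIC))
E
```

```text
[ 0.55491616 -0.22145442  0.21056352]
```

View pics/s6.png

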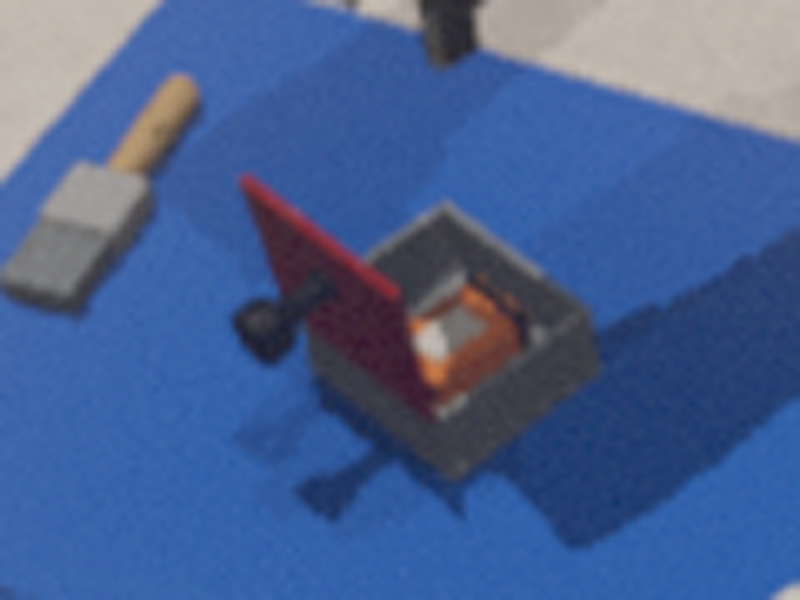

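The pack lies flat on the box's floor, orange at crop (465,345), with the lid at (330,290). Next I go over the lid to its outer side, beside the knob, with the fingers shut.

>>> carry_out --rows "16 1 0 0;20 1 0 0;20 1 0 0;20 1 0 0;20 0 0 0;0 0 -15 0;0 0 0 0;0 0 0 0" --claw 0

```text
t: 20.55
eef_pos: [0.6497, -0.2176, 0.1936]
tool_rot: [-0.001, 0.18, 0.984, -0.0]
contact_force: [-0.7, 0.4, 0.9]
gripper_width: 0.002
grasp_force: 0.0
```

>>> carry_out --rows "0 0 -20 0;0 0 -20 0;0 0 -20 0;0 0 -20 0;0 0 0 0;0 0 0 0"

```text
t: 21.3
eef_pos: [0.651, -0.2176, 0.1146]
tool_rot: [0.0, 0.18, 0.984, -0.0]
contact_force: [0.1, -0.3, 0.9]
gripper_width: 0.002
grasp_force: 0.0
```

>>> carry_out --rows "-17 6.4 3 0;-9 3.3 0 0;-9 3.3 0 0;-9 3.3 -1 0;-9 3.3 -2 0;-7.5 2.8 -5 0;-7.5 2.8 -5 0;0 0 0 0"

```text
t: 22.3
eef_pos: [0.5813, -0.1917, 0.1034]
tool_rot: [-0.001, 0.18, 0.984, 0.0]
contact_force: [-0.4, 0.0, -1.3]
gripper_width: 0.001
grasp_force: 0.0
```

>>> carry_out --rows "-6.5 2.5 -7 0;-6.5 2.5 -7 0;-3.7 1.4 -7 0;-3.7 1.4 -8 0;-3.7 1.4 -12 0;-0.9 0.4 -7 0;0 0 0 0"

```text
t: 23.18
eef_pos: [0.5572, -0.1825, 0.0555]
tool_rot: [-0.001, 0.18, 0.984, 0.0]
contact_force: [0.7, 0.2, -0.4]
gripper_width: 0.001
grasp_force: 0.0
```

>>> carry_out --rows "0 0 -1 0;0 0 -1 0;0 0 -1 0;0 0 0 0"

```text
t: 23.68
eef_pos: [0.5579, -0.1827, 0.0545]
tool_rot: [0.0, 0.18, 0.984, 0.0]
contact_force: [-3.7, 0.6, 9.7]
gripper_width: 0.002
grasp_force: 5.1
```

```bash
python3 - <<'E'
from h import *
x,y=172,200
c=read_camera("scene");cv2.imwrite("pics/s7.png",cv2.resize(c["img"][y-45:y+45,x-60:x+60],(800,600),interpolation=cv2.INTER_CUBIC))
E
```

```text
(no output)
```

View pics/s7.png

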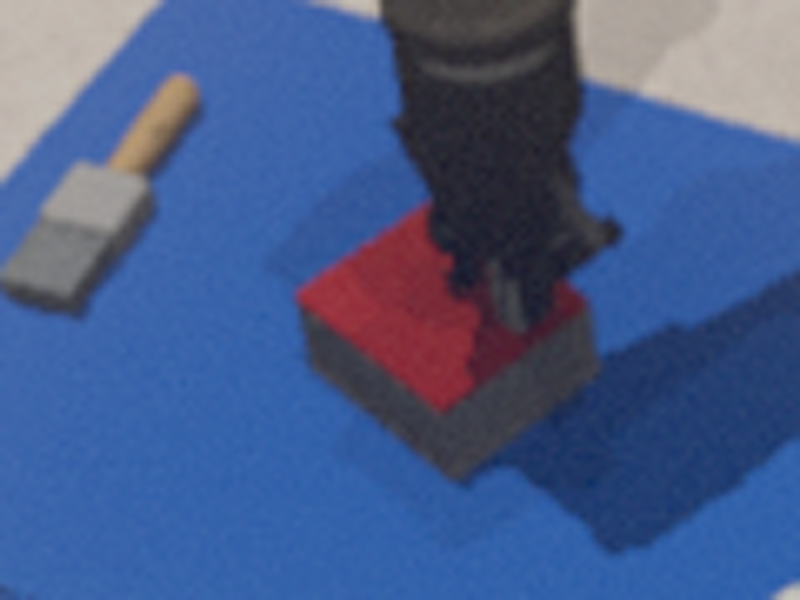

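The lid lies flat on the rim at crop (440,310), and contact came at z = 54.5 mm, exactly where the shut lid's top should be. One more firm press, then retreat and check.

>>> carry_out --rows "0 0 -0.5 0;0 0 -0.5 0;0 0 0 0;0 0 0 0"

```text
t: 24.22
eef_pos: [0.5579, -0.1826, 0.0544]
tool_rot: [0.0, 0.18, 0.984, 0.0]
contact_force: [-6.6, 2.0, 19.5]
gripper_width: -0.003
grasp_force: 9.2
```

>>> carry_out --rows "0 0 10 0;0 0 30 0;0 0 50 0;0 0 60 0;0 30 0 0;0 50 0 0;0 50 0 0;0 50 0 0;0 0 0 0;0 0 0 0"

```text
t: 25.48
eef_pos: [0.5577, -0.0031, 0.2025]
tool_rot: [0.0, 0.18, 0.984, -0.0]
contact_force: [0.8, -0.3, 0.6]
gripper_width: -0.001
grasp_force: 0.0
```

```bash
python3 - <<'E'
from h import *
L=[]
for n,x,y in(("scene",172,200),("top",316,165)):
    c=read_camera(n);L.append(cv2.resize(c["img"][y-45:y+45,x-30:x+30],(400,600),interpolation=cv2.INTER_CUBIC))
cv2.imwrite("pics/s8.png",np.hstack(L))
print(get_obs()["eef_pos"],get_obs()["joint_vel"])
E
```

```text
[ 0.557643   -0.00426994  0.2024375 ] [ 0.00823204  0.00019985  0.00058356 -0.0023715  -0.00225278 -0.00145853
 -0.00197789]
```

View pics/s8.png

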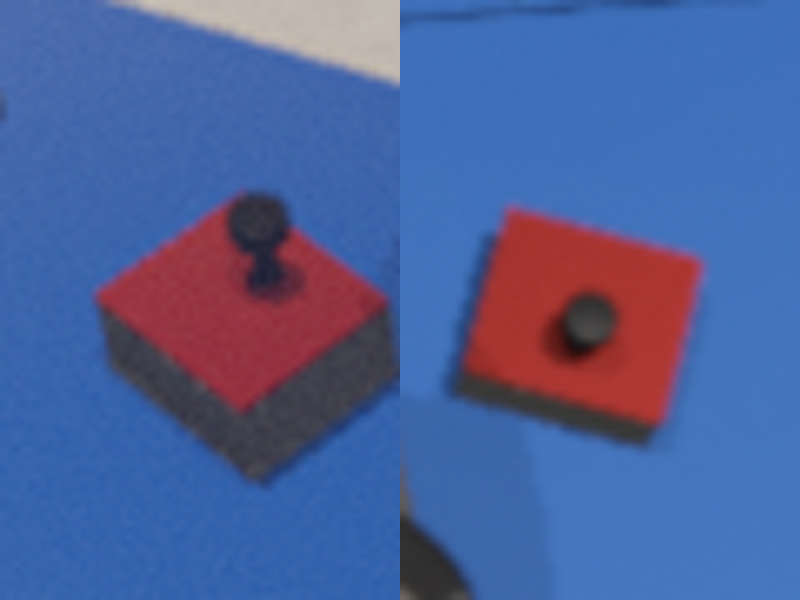

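Both views show the lid fully shut on the rim with the knob upright, and the arm clear.

```bash
python3 -c "
from station import *
print(hand_in())"
```

```text
the job is handed in; nothing more can be done
None
```

The orange pack is flat on the floor of the grey safety box with the red lid fully shut; it was set down and re-gripped on the open mat on the way, the bystanders were not touched, and the job is handed in at about 26 s.

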